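# Dock the bench supply and set its voltage knob

### The arm

A 7-joint arm with a two-finger parallel gripper is mounted at the origin on the work surface. World frame = base frame: x ahead of the robot, y to its left, z up, the work surface at z = 0. Lengths are in m, angles in rad, forces in N, time in s.
With the tool pointing down it reaches from about 0.4 to 0.75 m from the base axis. Payload 19.5 kg.
Tool frame: the origin (TCP) lies midway between the tips of the shut fingers; the grasp point (between the pads) lies 19 mm behind it; z points along the fingers, y is the line along which they close (so a half turn about z gives the same grasp; the last joint's range is limited). The gripper opens to 85 mm and grips with 20 to 120 N. Pads are 22 mm wide; open, the fingers measure 114 mm over their backs; the gripper's body (76 mm by 85 mm) begins 54 mm behind the grasp point. The pads swing forward as they close: fully open they stand 13 mm farther back than shut.
Start: joints at [1.254, 0.707, -0.028, 1.485, 0.022, 0.951, -0.075], TCP at [0.156, -0.553, 0.231] pointing down, gripper open.
Joint ranges: [-2.71, 2.71], [-0.32, 2.16], [-1.57, 1.52], [0, 2.45], [-1.46, 4.6], [0, 2.02], [-2.83, 2.83]. Speed limits (rad/s): [1.89, 1.89, 2.57, 2.57, 3.01, 3.01, 3.01].

### API

Orientations are given as a rotation vector (axis times angle).
In Python, from station import get_obs, snapshot, job_done, recognise, trace gives the robot as it stands. The module is installed in compiled form; this text tells all that it offers.
- The arm moves only by the tool servo_tool, never from a script. Its argument "moves" is a list of rows, each a list of 3 entries, a list of its own where there are three numbers: the shift along the tool's x, y, z in m, then the turn, a rotation vector about the tool's x, y, z in degrees, then the gripper command: -1 is shut, 1 is fully open, values between are in proportion. In form: [[[dx, dy, dz], [ax, ay, az], grip], ...]. A call has 1 to 20 rows; each row shifts and turns the commanded pose from where the row before left it, along the tool's axes as they then stand; what a row does not reach is not made up. A row lasts 1/8 s, in which the tool goes at most 62.5 mm and 10.7 degrees, less where a joint would pass 70% of its speed; a pose out of reach is approached as far as the arm can. A call is refused whole if a number of a shift passes 0.0625 or a number of a turn 10.7, either way. A call with a gripper value outside its range is refused whole. The fingers move at their own pace and stop on an object; "squeeze" is the grip in N (left out, the last holds). Time passes only in rows, so rows that do not move let the fingers close. It gives the time, the measured TCP pose, the force, the opening and the grip force at its end, in the units of the state.
- get_obs(): the state, without advancing time (a new reading comes with each control period).
- snapshot(name): name is "scene" or "top"; returns a dict with "pixels" (400x640x3 uint8, blue, green, red), "range_z" (400x640 float32, m along the optical axis (not along the pixel's ray), 0 where there is no reading), "intrinsics" (3x3 intrinsics, pixels), "eye" and "orientation" of the camera in the world. Camera axes: x right, y down, z forward; pixel columns grow to the right and rows downward; lengths in m; the calibration is good to about 2 mm. A picture is of the moment at which its call begins.
- job_done(): hands the job in; it is judged then, once.
Trained networks look in the newest picture that a camera, given by its name, has taken for a name from the list of things; names that differ only in an ending like _2 or _b are one class to them, and where a whole thing is asked for, a point or a joint stands for the part that bears it (a point fixed in the world has none). Each returns a list of dicts, best first, with "conf" (0 to 1); they miss things now and then, are a little off and sometimes report something else, mostly with a low value. They report only what shows in the picture. A call takes as long as a camera call. They do not tell look-alikes from the thing itself.
- recognise(name, camera): "uv" ([column, row] in pixels, amid what is visible of it).
- trace(name, camera): "pixels" (400x640 bool, what is visible of it) and "uv" ([column, row] in pixels, amid what is visible of it).
The state is a dict: "time_s": time; "joints": joint angles; "joint_velocities": joint speeds; "joint_torque": joint torques, N m; "ee_pos": TCP position; "orientation": TCP orientation; "force": force on the tool from outside, world axes, zero at the start; "moment": the same for the moment, N m; "grip_width": finger opening in m; "grip_force": force on a finger pad.
Only numpy, scipy, OpenCV 4.12 (cv2) and the standard library are available. Lean on these libraries where they do the work, as an engineer would, in place of code of your own. Each camera call takes 0.05 s, during which the arm holds its last target. There are 200 camera calls.

### The job

First put the adjustable power supply into the shallow docking tray, upright, with its knob end towards the tray's yellow edge, lowering it rather than letting it drop, and let go. Then, reaching down into the white guard ring, turn the sunken black knob until its white pointer points at the red marker on the scale. Leave the other things on the bench where they are.

Things in the scene. Friction and masses are not known exactly. Their poses are not given: they have to be found in the camera images.
- supply: the loose power supply, about 0.8 kg, 180 mm long (its x), 116 mm wide (its y), 95 mm tall, standing upright. Origin: centre of its underside; z up. Black base plate 180 x 116 x 12 mm. At the -x end a grey deck, 116 mm square, 36 mm high, with the guard ring and knob and two 14 mm terminals on its front corners; at the +x end the blue housing.
- housing_top (a point): centre of the top of the supply's heavy blue housing, 62 mm (x) by 56 mm (y), at x = +59, y = 0, z = 95 mm on the supply, axes as the supply's; it stands on the 12 mm base plate. Carry the supply by this, pinched across the 56 mm (along y), best about x = +50 mm; the centre of mass is at x about +40 mm.
- ring_top (a point): centre of the mouth of the white guard ring, at x = -32, y = 0, z = 86 mm on the supply, axes as the supply's. Ring inner radius 48 mm, outer 55 mm; the well is 50 mm deep, its floor 36 mm above the supply's underside; the knob stands in its middle. 11 black ticks on the rim, 30 degrees apart, mark the scale from 0 to 5.236 rad.
- dock: the docking tray, fixed: inside 196 (its x) by 132 mm (its y), floor 5 mm thick, black; lips 14 mm high, 6 mm thick, aluminium, the -x one yellow. Origin: centre of its underside, z up. The supply goes in with its x along the tray's x (8 mm play all round), knob end at the yellow lip, its underside then at z = 5 mm. Tray and supply may lie on either side of the bench.
- knob (a joint): angle of the black knob, rad, 0 to 5.236, growing clockwise seen from above. In the supply's frame its pointer points at angle 2.618 - value (counter-clockwise from the supply's x). It turns with a light friction of about 0.06 N m and stays where it is left.
- marker (a joint): place of the red marker on the ring, on the same scale as the knob: the knob is set when its value equals this. The marker is stiff and stays put; at the start it is 1.5 to 2.6 rad clockwise of the knob's pointer.
- knob_grip (a point): point on the knob's axis at the height to grip, 64 mm above the supply's underside; its x points along the pointer. The grip is an upright bar, 56 mm long (along the pointer), 14 mm thick, from 43 to 83 mm above the supply's underside, on a disc of radius 30 mm whose top is at 43 mm. Pinch it across the 14 mm.
- knob_tip (a point): outer end of the white pointer line on top of the knob's bar, 28 mm from the axis, 83 mm above the supply's underside; its x points along the pointer
- marker_tip (a point): the red marker (12 x 7 mm) on top of the guard ring, 51.5 mm from the knob's axis, 86 mm above the supply's underside; its x points outward from the axis
- reel: solder reel, metal spool 60 mm across and 44 mm high, origin under its centre; a bystander
- driver: screwdriver with a red handle lying on the bench, about 200 mm long and 26 mm thick; a bystander
- bottle: white bottle with a yellow cap, 60 mm across, 140 mm tall, origin under its centre; a bystander
- jar: amber jar with an orange lid, 64 mm across, 70 mm tall, origin under its centre; a bystander
- meter: yellow hand multimeter lying flat, 150 x 75 x 41 mm, origin under its centre; a bystander
- pliers: pliers with red handles lying flat, about 170 mm long, 60 mm wide and 12 mm high; a bystander
Not all that is in view belongs to the job. What is shaped like the supply but pink is not meant.

How it is judged:
On the way, in this order (a step that is already met when the one before it is completed fails the run):
1. the supply stands in the docking tray, right way round, and has been let go (horizontal distance between supply and dock below 0.016 m and z of supply in the frame of dock below 0.009 m and angle between supply's own z axis and vertical below 0.05 rad and angle between the x axis of supply and the x axis of dock, either way round below 0.12 rad and x of knob_grip in the frame of dock below 0 m and linear speed of supply below 0.02 m/s and angular speed of supply below 0.1 rad/s and contact force between the fingers and supply below 0.3 N), for 0.2 s.
2. the knob's pointer points at the red marker (angle between the x axis of knob_tip and the x axis of marker_tip, either way round below 0.1 rad and horizontal distance between knob_tip and marker_tip below 0.04 m), for 0.2 s.
At the end, for the whole second after the job is handed in: The supply stands flat on the floor of the docking tray (centre within 16 mm, turned by less than 0.12 rad, upright within 0.05 rad), knob end at the yellow edge, at rest and released; the knob's pointer is within 0.10 rad of the red marker and still (all of step 1 and all of step 2 and velocity of joint knob between -0.05 and 0.05 rad/s); the robot touches nothing.
It fails at once if a bystander (reel, screwdriver, bottle, jar, meter or pliers) is moved more than 30 mm (distance of any of reel, driver, bottle, jar, meter, pliers from where it was at the start of the episode above 0.03 m).
It fails at once if the supply is tipped by more than 0.5 rad (angle between supply's own z axis and vertical above 0.5 rad).
It fails at once if the supply falls free, out of the fingers, faster than 0.5 m/s (linear speed of supply above 0.5 m/s and contact force between the fingers and supply below 0.3 N).
It also fails if it takes over 64 s, if anything falls off the work surface, if the arm or the gripper's body presses on something with over 40 N, if the wrist force passes 120 N, or if a joint passes its speed limit or range.

## Working session

There is one attempt and no reset: what is moved stays moved. The work goes in short steps, Python scripts to look and compute and a tool call to move; the robot and the scene stay as the last step left them, time stands still between calls to the robot, and variables do not carry over. Pictures are saved under pics/ and viewed, at most 10 in all, crops included, and the job is handed in when it is done.

Besides the shell and the picture viewer there is one more tool, called after ">>>" by a JSON object that holds its "op" and its "data", one argument or row to a line. servo_tool: Moves the arm, as the interface text tells. Its arguments: {"type":"object","properties":{"moves":{"type":"array"},"squeeze":{"type":"number"}},"required":["moves"]}

```bash
mkdir -p pics; cat > h.py <<'E'
import numpy as np, cv2
from scipy.spatial.transform import Rotation as R
from station import *
def Rm(s):
    o=np.array(s["orientation"],float)
    return o if o.shape==(3,3) else R.from_rotvec(o).as_matrix()
def world(s):
    K=s["intrinsics"];z=s["range_z"];v,u=np.mgrid[0:400,0:640]
    P=np.stack([(u-K[0,2])/K[0,0]*z,(v-K[1,2])/K[1,1]*z,z],-1)
    W=P@Rm(s).T+np.array(s["eye"]); W[z<=0]=np.nan
    return W
def proj(s,p):
    K=s["intrinsics"];c=Rm(s).T@(np.array(p)-s["eye"]);return (K@c)[:2]/c[2]
E
python3 - <<'E'
from h import *
o=get_obs();print(o)
for n in("top","scene"):
    s=snapshot(n);cv2.imwrite(f"pics/{n}0.png",s["pixels"]);W=world(s);print(n,s["eye"],s["orientation"],s["intrinsics"])
    np.savez(f"{n}0.npz",**s)
    for t in("supply","dock","housing_top","ring_top","knob_grip","knob_tip","marker_tip","reel","driver","bottle","jar","meter","pliers"):
        print(t,[(np.round(d["uv"]),round(d["conf"],2),np.round(W[int(d["uv"][1]),int(d["uv"][0])],3)) for d in recognise(t,n)[:3]])
E
```

```text
{'time_s': 0.0, 'joints': array([ 1.25427743,  0.70706517, -0.02761059,  1.48501044,  0.02201638,
        0.95092211, -0.07547689]), 'joint_velocities': array([ 1.97519321e-05, -1.37229572e-04,  1.70887885e-03,  5.88702774e-04,
        1.62082307e-03,  1.77137279e-03,  1.73477353e-03]), 'joint_torque': array([-8.93841502e-05, -8.83189702e+01,  1.23445954e+00, -2.36174208e+01,
        1.69631734e-02,  6.32660507e-03,  9.44222023e-06]), 'ee_pos': array([ 0.15595591, -0.55316074,  0.23084656]), 'orientation': array([-3.11090170e+00, -4.30222653e-01,  3.21034243e-04]), 'force': array([-0.13893126, -0.02199397, -0.42478159]), 'moment': array([-0.01446713, -0.00391371, -0.01694448]), 'grip_force': 0.0, 'grip_width': 0.08562838234595051}
top [ 0.35656439 -0.0084487   1.49030654] [-2.22566874  2.16793787 -0.05717829] [[441.2862457    0.         313.73764819]
 [  0.         441.2862457  193.589281  ]
 [  0.           0.           1.        ]]
supply [(array([234., 248.]), 0.66, array([0.244, 0.246, 0.036])), (array([372., 241.]), 0.65, array([ 0.279, -0.205,  0.037]))]
dock [(array([247., 170
[... 2562 characters left out ...]
 array([ 0.54 , -0.176,  0.064])), (array([245., 169.]), 0.55, array([ 0.24 , -0.207,  0.046])), (array([379., 148.]), 0.5, array([0.246, 0.277, 0.064]))]
marker_tip []
reel [(array([309., 206.]), 0.81, array([ 0.432, -0.008,  0.046]))]
driver [(array([322., 244.]), 0.81, array([0.561, 0.011, 0.016]))]
bottle [(array([262., 242.]), 0.23, array([ 0.542, -0.18 ,  0.056]))]
jar [(array([171., 286.]), 0.94, array([ 0.644, -0.468,  0.071])), (array([263., 242.]), 0.38, array([ 0.54 , -0.176,  0.058]))]
meter [(array([444., 192.]), 0.77, array([0.453, 0.457, 0.036])), (array([264., 253.]), 0.74, array([ 0.598, -0.177,  0.092]))]
pliers [(array([170., 220.]), 0.62, array([ 0.375, -0.479,  0.006]))]
```

View pics/top0.png

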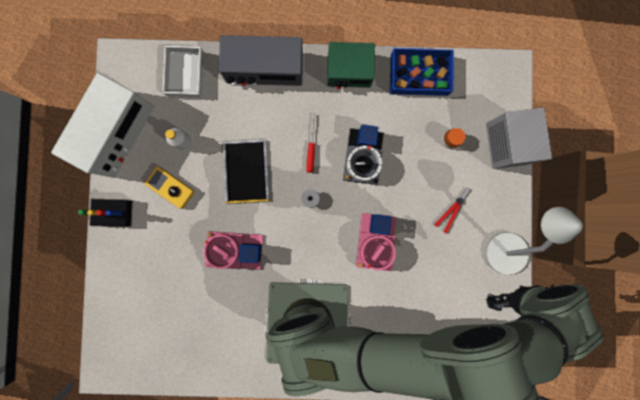

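View pics/scene0.png

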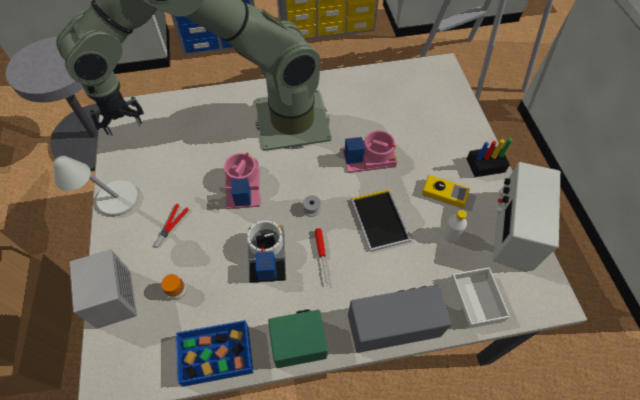

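The white-ringed supply with the blue housing shows at top (362,155) and scene (265,250). The look-alikes are pink, at top (234,250) and (376,243). The tray is at top (247,170), with its yellow lip on the robot side at scene (372,195). Next I'll measure the poses and check the choice in a close crop.

```bash
cat > meas.py <<'E'
from h import *
def rect(pts):
    (c,sz,a)=cv2.minAreaRect((pts*1000).astype(np.float32)); return np.round(c,1),np.round(sz,1),round(a,1)
def measure(s,hint):
    W=world(s);B=s["pixels"].astype(int);hsv=cv2.cvtColor(s["pixels"],cv2.COLOR_BGR2HSV)
    near=np.hypot(W[...,0]-hint[0],W[...,1]-hint[1])<.17
    blue=(hsv[...,0]>100)&(hsv[...,0]<130)&(hsv[...,1]>90)&near&(abs(W[...,2]-.095)<.012)
    p=W[blue];print("housing",len(p),rect(p[:,:2]),p.mean(0).round(4))
    ring=near&(hsv[...,1]<50)&(hsv[...,2]>110)&(abs(W[...,2]-.086)<.014)
    q=W[ring];c,r=cv2.minEnclosingCircle((q[:,:2]*1000).astype(np.float32))
    from scipy.optimize import least_squares
    f=least_squares(lambda x:np.hypot(q[:,0]-x[0],q[:,1]-x[1])-.0515,q[:,:2].mean(0),loss="soft_l1",f_scale=.003)
    print("ring",len(q),np.round(c,1),round(r,1),f.x.round(4),q[:,2].mean().round(4))
    return p,q
E
python3 - <<'E'
from meas import *
for n in("top","scene"):
    s=dict(np.load(f"{n}0.npz"));print(n);W=world(s)
    measure(s,(.56,-.17))
    near=(np.hypot(W[...,0]-.508,W[...,1]-.22)<.17)&(W[...,2]>-.01)&(W[...,2]<.03)
    hsv=cv2.cvtColor(s["pixels"],cv2.COLOR_BGR2HSV)
    blk=near&(hsv[...,2]<60)
    k=cv2.connectedComponentsWithStats(blk.astype(np.uint8));i=1+k[2][1:,4].argmax();p=W[k[1]==i];print("dockblack",len(p),rect(p[:,:2]),np.nanmedian(p[:,2]))
    p=W[near&(W[...,2]>.0095)];print("lips",len(p),rect(p[:,:2]))
    y=near&(hsv[...,0]>18)&(hsv[...,0]<35)&(hsv[...,1]>120);print("yellow",W[y].mean(0) if y.any() else None,y.sum())
    for T,t in (("dock",(.508,.22)),):
        snapshot(n)
        for d in trace("dock",n)[:1]:
            p=W[d["pixels"]];p=p[~np.isnan(p[:,0])];print("trace",rect(p[:,:2]))
s=dict(np.load("top0.npz"));a=cv2.resize(s["pixels"][120:190,320:410],None,fx=7,fy=7,interpolation=2)
s=dict(np.load("scene0.npz"));b=cv2.resize(s["pixels"][210:290,235:300],None,fx=6,fy=6,interpolation=2)
h=max(a.shape[0],b.shape[0]);c=np.zeros((h,a.shape[1]+b.shape[1],3),np.uint8)
cv2.imwrite("pics/crop1.png",cv2.resize(np.hstack([cv2.copyMakeBorder(a,0,h-a.shape[0],0,0,0),cv2.copyMakeBorder(b,0,h-b.shape[0],0,0,0)]),(800,int(800*h/c.shape[1]))))
E
```

```text
top
housing 327 (array([ 619.6, -178.8]), array([56.3, 59.5]), 84.3) [ 0.6188 -0.1784  0.0933]
ring 267 [ 566.1 -170.4] 89.4 [ 0.531  -0.1693] 0.0839
dockblack 2108 (array([502.1, 223.7]), array([191. , 128.2]), 4.8) 0.0034194783778462856
lips 391 (array([501.9, 200.8]), array([209.5, 245.3]), 1.9)
yellow [0.40251168 0.21216836 0.00898871] 121
trace (array([501.6, 224.4]), array([213.5, 149.2]), 4.3)
scene
housing 334 (array([ 625.1, -177.9]), array([54.8, 62.7]), 82.5) [ 0.6272 -0.1783  0.093 ]
ring 290 [ 538.3 -167. ] 61.7 [ 0.5349 -0.1687] 0.0824
dockblack 1802 (array([500.5, 224.4]), array([190.9, 130.1]), 5.2) 0.003408289241713547
lips 341 (array([518.6, 223.6]), array([241.4, 145.4]), 4.3)
yellow [0.40436404 0.21641935 0.00843129] 118
```

View pics/crop1.png

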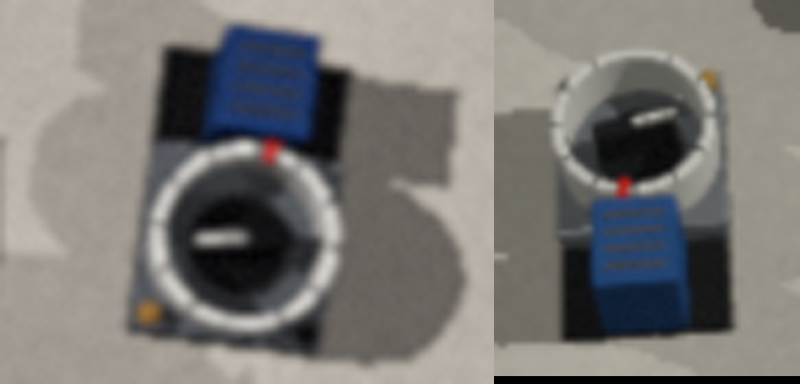

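The crop confirms the choice: white ring, blue housing, black base. The red marker sits near the housing end, at crop (271,150), and the knob pointer's white end is at crop (195,238). Supply pose is about (0.5635, -0.172) at -6.2°, and the dock about (0.5015, 0.224) at +4.8°. First I'll lift a little and turn.

>>> {"op": "servo_tool", "data": {
  "moves": [
    [[0, 0, -0.01], [0, 0, 7.3], 1],
    [[0, -0.02, -0.01], [0, 0, 7.3], 1],
    [[0, -0.03, 0], [0, 0, 7.3], 1],
    [[0, 0, 0], [0, 0, 0], 1]
  ],
  "squeeze": 60
}}

```text
time_s: 2.1
ee_pos: [0.1528, -0.5025, 0.2518]
orientation: [-3.137, 0.17, -0.0]
force: [0.1, -0.0, -1.0]
grip_width: 0.0856
grip_force: 0.0
```

```bash
cat > d.py <<'E'
import sys
from h import *
# target x y z yawdeg (tool x axis) -> delta in tool axes
t=np.array(list(map(float,sys.argv[1:5])));o=get_obs();M=R.from_rotvec(o["orientation"]).as_matrix()
yaw=np.degrees(np.arctan2(M[1,0],M[0,0]))
print("t",o["time_s"],"pos",o["ee_pos"].round(4),"yaw",yaw.round(2),"tilt",M[2].round(3),"d_tool",(M.T@(t[:3]-o["ee_pos"])).round(4),"turn_z",-((t[3]-yaw+180)%360-180).round(2),"grip",o["grip_width"].round(4),"F",o["force"].round(1),"j",o["joints"].round(2))
E
python3 d.py .613 -.1775 .18 -6.2
```

```text
Traceback (most recent call last):
  File "d.py", line 6, in <module>
    print("t",o["time_s"],"pos",o["ee_pos"].round(4),"yaw",yaw.round(2),"tilt",M[2].round(3),"d_tool",(M.T@(t[:3]-o["ee_pos"])).round(4),"turn_z",-((t[3]-yaw+180)%360-180).round(2),"grip",o["grip_width"].round(4),"F",o["force"].round(1),"j",o["joints"].round(2))
                                                                                                                                                                                            ^^^^^^^^^^^^^^^^^^^^^
AttributeError: 'float' object has no attribute 'round'
```

>>> {"op": "servo_tool", "data": {
  "moves": [
    [[0.02, -0.03, 0], [0, 0, 0], 1],
    [[0.034, -0.034, 0], [0, 0, 0], 1],
    [[0.034, -0.034, 0], [0, 0, 0], 1],
    [[0.034, -0.034, 0], [0, 0, 0], 1],
    [[0.034, -0.034, 0], [0, 0, 0], 1],
    [[0.034, -0.034, 0], [0, 0, 0], 1],
    [[0.034, -0.034, 0], [0, 0, 0], 1],
    [[0.034, -0.034, 0], [0, 0, 0], 1],
    [[0.034, -0.034, 0], [0, 0, 0], 1],
    [[0.034, -0.034, 0], [0, 0, 0], 1],
    [[0.034, -0.034, 0], [0, 0, 0], 1],
    [[0.034, -0.003, 0.02], [0, 0, 0], 1],
    [[0.028, 0, 0.025], [0, 0, 0], 1],
    [[0, 0, 0.025], [0, 0, 0], 1],
    [[0, 0, 0], [0, 0, 0], 1]
  ]
}}

```text
time_s: 3.98
ee_pos: [0.6116, -0.1781, 0.1797]
orientation: [-3.137, 0.167, 0.005]
force: [-1.2, -0.7, 1.5]
grip_width: 0.0852
grip_force: 0.0
```

```bash
sed -i 's/o\["grip_width"\].round(4)/round(o["grip_width"],4)/' d.py; python3 d.py .613 -.1775 .05 -6.2
```

```text
t 3.975 pos [ 0.6116 -0.1781  0.1797] yaw -6.11 tilt [-0.003 -0.    -1.   ] d_tool [ 0.0017 -0.0007  0.1297] turn_z 0.09 grip 0.0852 F [-1.2 -0.7  1.5] j [ 0.17  0.87  0.15  1.3  -0.14  0.98 -1.33]
```

>>> {"op": "servo_tool", "data": {
  "moves": [
    [[0.001, 0, 0.02], [0, 0, 0], 1],
    [[0, 0, 0.025], [0, 0, 0], 1],
    [[0, 0, 0.025], [0, 0, 0], 1],
    [[0, 0, 0.025], [0, 0, 0], 1],
    [[0, 0, 0.02], [0, 0, 0], 1],
    [[0, 0, 0.013], [0, 0, 0], 1],
    [[0, 0, 0], [0, 0, 0], 1],
    [[0, 0, 0], [0, 0, 0], 0.4],
    [[0, 0, 0], [0, 0, 0], 0.2],
    [[0, 0, 0], [0, 0, 0], -1],
    [[0, 0, 0], [0, 0, 0], -1],
    [[0, 0, 0], [0, 0, 0], -1],
    [[0, 0, 0], [0, 0, 0], -1],
    [[0, 0, 0], [0, 0, 0], -1]
  ],
  "squeeze": 70
}}

```text
time_s: 5.72
ee_pos: [0.6135, -0.1785, 0.0545]
orientation: [3.137, -0.169, 0.002]
force: [-2.5, 0.1, 9.3]
grip_width: 0.0553
grip_force: 75.1
```

```bash
python3 d.py .613 -.1775 .05 -6.2
```

```text
t 5.725 pos [ 0.6135 -0.1785  0.0545] yaw -6.16 tilt [ 0.002  0.    -1.   ] d_tool [-0.0006 -0.001   0.0045] turn_z 0.04 grip 0.0553 F [-2.5  0.1  9.3] j [ 0.18  1.03  0.12  1.39 -0.16  0.72 -1.32]
```

>>> {"op": "servo_tool", "data": {
  "moves": [
    [[0, 0, -0.005], [0, 0, 0], -1],
    [[0, 0, -0.01], [0, 0, 0], -1],
    [[0, 0, -0.015], [0, 0, 0], -1],
    [[0, 0, -0.02], [0, 0, 0], -1],
    [[0, 0, -0.025], [0, 0, 0], -1],
    [[0, 0, -0.025], [0, 0, 0], -1],
    [[0, 0, -0.025], [0, 0, 0], -1],
    [[0, 0, -0.015], [0, 0, 0], -1],
    [[0, 0, 0], [0, 0, 0], -1],
    [[0, 0, 0], [0, 0, 0], -1]
  ]
}}

```text
time_s: 6.98
ee_pos: [0.6127, -0.178, 0.1924]
orientation: [-3.137, 0.169, 0.002]
force: [-0.4, -0.0, -8.1]
grip_width: 0.0555
grip_force: 76.1
```

```bash
python3 d.py .551 .228 .19 4.8; python3 - <<'E'
from meas import *
for n in("top","scene"):
    s=snapshot(n);np.savez(f"{n}1.npz",**s);cv2.imwrite(f"pics/{n}1.png",s["pixels"][100:300,200:420].repeat(3,0).repeat(3,1))
E
```

```text
t 6.975 pos [ 0.6127 -0.178   0.1924] yaw -6.16 tilt [-0.001 -0.    -1.   ] d_tool [-0.1048 -0.397   0.0027] turn_z -10.96 grip 0.0555 F [-0.4 -0.  -8.1] j [ 0.17  0.86  0.15  1.28 -0.14  1.01 -1.34]
```

View pics/scene1.png

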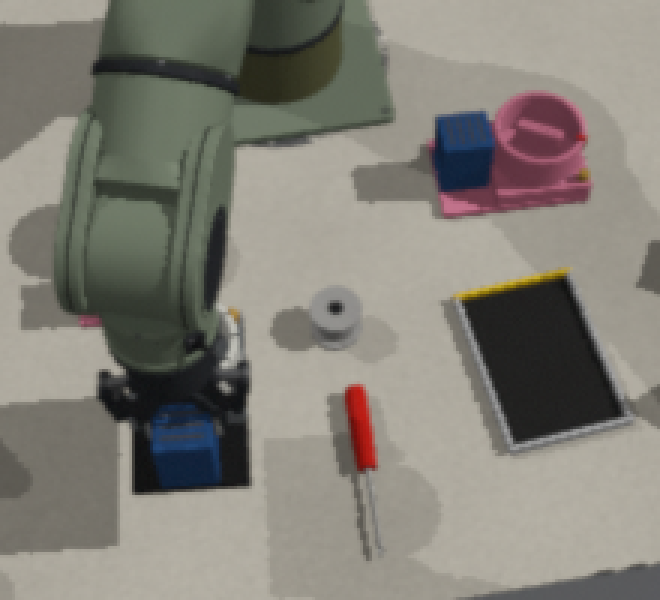

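>>> {"op": "servo_tool", "data": {
  "moves": [
    [[0, 0, 0], [0, 0, -3], -1],
    [[0, 0, 0], [0, 0, -4], -1],
    [[0, 0, 0], [0, 0, -4], -1],
    [[-0.001, -0.015, 0], [0, 0, 0], -1],
    [[-0.002, -0.025, 0], [0, 0, 0], -1],
    [[-0.002, -0.03, 0], [0, 0, 0], -1],
    [[-0.002, -0.03, 0], [0, 0, 0], -1],
    [[-0.002, -0.03, 0], [0, 0, 0], -1],
    [[-0.002, -0.03, 0], [0, 0, 0], -1],
    [[-0.002, -0.03, 0], [0, 0, 0], -1],
    [[-0.002, -0.03, 0], [0, 0, 0], -1],
    [[-0.002, -0.03, 0], [0, 0, 0], -1],
    [[-0.002, -0.03, 0], [0, 0, 0], -1],
    [[-0.002, -0.03, 0], [0, 0, 0], -1],
    [[-0.002, -0.03, 0], [0, 0, 0], -1],
    [[-0.002, -0.03, 0], [0, 0, 0], -1],
    [[-0.002, -0.025, 0], [0, 0, 0], -1],
    [[-0.001, -0.015, 0], [0, 0, 0], -1],
    [[0, 0, 0], [0, 0, 0], -1],
    [[0, 0, 0], [0, 0, 0], -1]
  ]
}}

```text
time_s: 9.57
ee_pos: [0.5507, 0.2271, 0.1933]
orientation: [3.138, 0.131, 0.0]
force: [0.6, -0.8, -7.9]
grip_width: 0.0549
grip_force: 76.6
```

```bash
python3 d.py .551 .228 .19 4.8; python3 - <<'E'
from meas import *
s=snapshot("top");cv2.imwrite(f"pics/top2.png",s["pixels"][110:230,190:310].repeat(5,0).repeat(5,1))
np.savez("top2.npz",**s)
s=snapshot("scene");np.savez("scene2.npz",**s)
for n in ("top","scene"):
    s=dict(np.load(n+"2.npz"));W=world(s);hsv=cv2.cvtColor(s["pixels"],cv2.COLOR_BGR2HSV)
    ring=(hsv[...,1]<60)&(hsv[...,2]>110)&(np.hypot(W[...,0]-.47,W[...,1]-.22)<.09)&(W[...,2]>.19)&(W[...,2]<.24)
    q=W[ring];print(n,len(q))
    if len(q)>20:
        from scipy.optimize import least_squares
        f=least_squares(lambda x:np.hypot(q[:,0]-x[0],q[:,1]-x[1])-.0515,q[:,:2].mean(0),loss="soft_l1",f_scale=.003);print(f.x,np.percentile(q[:,2],[10,50,90]))
E
```

```text
t 9.575 pos [0.5507 0.2271 0.1933] yaw 4.78 tilt [-0.     0.001 -1.   ] d_tool [ 0.0004 -0.0009  0.0033] turn_z -0.02 grip 0.0549 F [ 0.6 -0.8 -7.9] j [-0.53  0.79  0.18  1.46 -0.16  0.9  -1.79]
top 134
[0.46728507 0.21962386] [0.20257293 0.22157989 0.22539449]
scene 178
[0.47325648 0.22043096] [0.19590274 0.21760632 0.22444285]
```

View pics/top2.png

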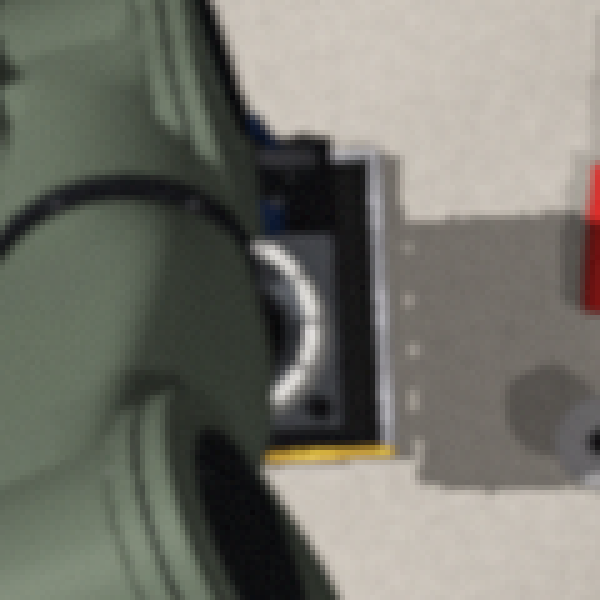

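>>> {"op": "servo_tool", "data": {
  "moves": [
    [[0, -0.001, 0.01], [0, 0, 0], -1],
    [[0, 0, 0.02], [0, 0, 0], -1],
    [[0, 0, 0.025], [0, 0, 0], -1],
    [[0, 0, 0.025], [0, 0, 0], -1],
    [[0, 0, 0.02], [0, 0, 0], -1],
    [[0, 0, 0.012], [0, 0, 0], -1],
    [[0, 0, 0.006], [0, 0, 0], -1],
    [[0, 0, 0.004], [0, 0, 0], -1],
    [[0, 0, 0], [0, 0, 0], -1],
    [[0, 0, 0], [0, 0, 0], -1]
  ]
}}

```text
time_s: 10.92
ee_pos: [0.5507, 0.2291, 0.0718]
orientation: [-3.138, -0.133, -0.001]
force: [-0.4, -0.0, -8.5]
grip_width: 0.0552
grip_force: 76.5
```

```bash
python3 d.py .551 .228 .0595 4.8; python3 - <<'E'
from meas import *
s=snapshot("scene");np.savez("scene3.npz",**s)
cv2.imwrite(f"pics/scene3.png",cv2.resize(s["pixels"][170:270,320:440],None,fx=6,fy=6,interpolation=2))
E
```

```text
t 10.925 pos [0.5507 0.2291 0.0718] yaw 4.84 tilt [ 0.001 -0.    -1.   ] d_tool [0.0002 0.0012 0.0123] turn_z 0.04 grip 0.0552 F [-0.4 -0.  -8.5] j [-0.51  0.96  0.14  1.56 -0.19  0.63 -1.77]
```

View pics/scene3.png

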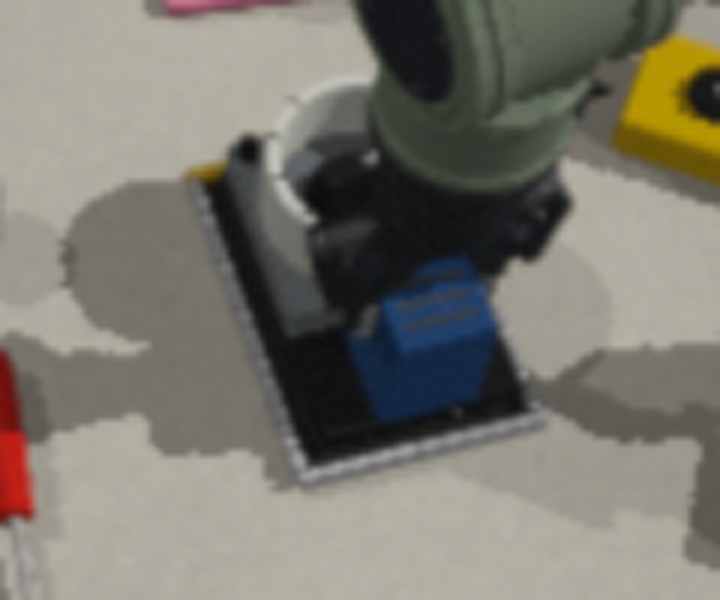

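The supply hangs level just above the tray, inside the lips, with its knob end at the yellow lip (crop 205,172). I'll lower it gently.

>>> {"op": "servo_tool", "data": {
  "moves": [
    [[0, 0.001, 0.003], [0, 0, 0], -1],
    [[0, 0, 0.003], [0, 0, 0], -1],
    [[0, 0, 0.002], [0, 0, 0], -1],
    [[0, 0, 0.002], [0, 0, 0], -1],
    [[0, 0, 0.001], [0, 0, 0], -1],
    [[0, 0, 0], [0, 0, 0], -1],
    [[0, 0, 0], [0, 0, 0], -1]
  ]
}}

```text
time_s: 11.85
ee_pos: [0.5506, 0.2281, 0.0604]
orientation: [-3.139, -0.133, -0.0]
force: [-0.6, 0.5, -8.8]
grip_width: 0.0553
grip_force: 76.6
```

>>> {"op": "servo_tool", "data": {
  "moves": [
    [[0, 0, 0.001], [0, 0, 0], -1],
    [[0, 0, 0.001], [0, 0, 0], -1],
    [[0, 0, 0], [0, 0, 0], -1]
  ]
}}

```text
time_s: 12.22
ee_pos: [0.5506, 0.2281, 0.0595]
orientation: [-3.138, -0.133, -0.001]
force: [-7.7, -2.4, 15.8]
grip_width: 0.0551
grip_force: 79.4
```

>>> {"op": "servo_tool", "data": {
  "moves": [
    [[0, 0, -0.001], [0, 0, 0], -1],
    [[0, 0, 0], [0, 0, 0], 0.4],
    [[0, 0, 0], [0, 0, 0], 0.6],
    [[0, 0, 0], [0, 0, 0], 0.9],
    [[0, 0, 0], [0, 0, 0], 1],
    [[0, 0, 0], [0, 0, 0], 1],
    [[0, 0, 0], [0, 0, 0], 1],
    [[0, 0, -0.02], [0, 0, 0], 1],
    [[0, 0, -0.03], [0, 0, 0], 1],
    [[0, 0, -0.04], [0, 0, 0], 1],
    [[0, 0, -0.04], [0, 0, 0], 1],
    [[0, 0, -0.04], [0, 0, 0], 1],
    [[0, 0, -0.03], [0, 0, 0], 1],
    [[0.03, 0.04, 0], [0, 0, 0], 1],
    [[0.03, 0.04, 0], [0, 0, 0], 1],
    [[0, 0.05, 0], [0, 0, 0], 1],
    [[0, 0.05, 0], [0, 0, 0], 1],
    [[0, 0.05, 0], [0, 0, 0], 1],
    [[0, 0.04, 0], [0, 0, 0], 1],
    [[0, 0, 0], [0, 0, 0], 1]
  ]
}}

```text
time_s: 14.72
ee_pos: [0.6329, -0.0394, 0.2592]
orientation: [3.138, 0.126, -0.0]
force: [-0.1, 0.8, 0.3]
grip_width: 0.0856
grip_force: 0.0
```

```bash
python3 d.py .551 .228 .0595 4.8; python3 - <<'E'
from meas import *
for n in("top","scene"):
    s=snapshot(n);np.savez(f"{n}4.npz",**s);print(n)
    W=world(s)
    p,q=measure(s,(.5,.22))
    for t in("knob_tip","marker_tip","knob_grip"):
        print(t,[(np.round(d["uv"],1),round(d["conf"],2)) for d in recognise(t,n)[:4]])
    hsv=cv2.cvtColor(s["pixels"],cv2.COLOR_BGR2HSV);near=np.hypot(W[...,0]-.47,W[...,1]-.221)<.065
    red=near&((hsv[...,0]<8)|(hsv[...,0]>172))&(hsv[...,1]>130)&(hsv[...,2]>90);print("red",W[red].mean(0),red.sum())
    wh=(np.hypot(W[...,0]-.47,W[...,1]-.221)<.034)&(hsv[...,1]<60)&(hsv[...,2]>120)&(W[...,2]>.07);print("ptr",W[wh].round(3).tolist())
s=dict(np.load("top4.npz"));a=cv2.resize(s["pixels"][130:210,210:290],(400,400),interpolation=2)
s=dict(np.load("scene4.npz"));b=cv2.resize(s["pixels"][180:260,340:420],(400,400),interpolation=2)
cv2.imwrite("pics/crop4.png",np.hstack([a,b]))
E
```

```text
t 14.725 pos [ 0.6329 -0.0394  0.2592] yaw 4.6 tilt [-0.     0.001 -1.   ] d_tool [-0.0602 -0.2734  0.1994] turn_z -0.2 grip 0.0856 F [-0.1  0.8  0.3] j [-0.06  0.79  0.16  1.2  -0.12  1.17 -1.39]
top
housing 339 (array([557.7, 229.2]), array([60.6, 56.2]), 4.6) [0.5564 0.2286 0.0981]
ring 285 [503.2 223.6] 89.8 [0.4683 0.22  ] 0.0876
knob_tip [(array([244.8, 180.3]), 0.63), (array([376.1, 249.8]), 0.58), (array([222.2, 247.8]), 0.57)]
marker_tip []
knob_grip [(array([222.7, 247.1]), 0.72), (array([241.5, 179.5]), 0.69), (array([377.8, 252.1]), 0.6)]
red [0.52076249 0.21848963 0.08930083] 10
ptr [[0.467, 0.239, 0.083], [0.467, 0.235, 0.088], [0.467, 0.233, 0.085], [0.467, 0.229, 0.089], [0.467, 0.226, 0.089], [0.467, 0.223, 0.087], [0.464, 0.246, 0.084], [0.464, 0.242, 0.086], [0.464, 0.238, 0.09], [0.464, 0.236, 0.084], [0.464, 0.232, 0.089], [0.464, 0.23, 0.082], [0.464, 0.225, 0.09], [0.46, 0.245, 0.087], [0.461, 0.242, 0.083], [0.461, 0.239, 0.085], [0.461, 0.236, 0.084]]
scene
housing 315 (array([562.1, 229.9]), array([63.4, 56.7]), 5.0) [0.5659 0.2283 0.0968]
ring 264 [473.9 222.3] 58.4 [0.4722 0.2212] 0.0869
knob_tip [(array([377.9, 203.8]), 0.67), (array([378.3, 147.3]), 0.61), (array([240.9, 169.8]), 0.59), (array([444.2, 195.4]), 0.44)]
marker_tip []
knob_grip [(array([377.5, 204. ]), 0.77), (array([239.6, 172.1]), 0.74), (array([377.9, 143.1]), 0.69)]
red [0.51467879 0.22198149 0.08117377] 8
ptr [[0.46, 0.246, 0.083], [0.463, 0.248, 0.088], [0.464, 0.238, 0.086], [0.464, 0.241, 0.086], [0.466, 0.227, 0.087], [0.47, 0.228, 0.093], [0.468, 0.233, 0.087], [0.467, 0.237, 0.086], [0.471, 0.225, 0.089], [0.47, 0.229, 0.086]]
```

View pics/crop4.png

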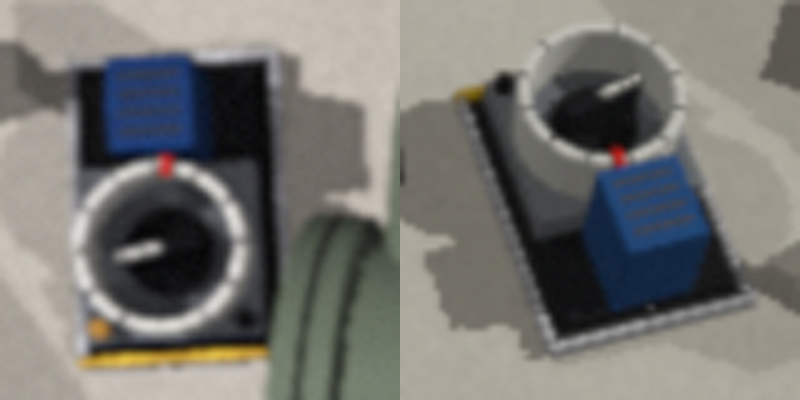

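```bash
cat > ang.py <<'E'
from h import *
from scipy.optimize import least_squares
def plane(s,m,z):
    v,u=np.nonzero(m);K=s["intrinsics"]
    d=np.stack([(u-K[0,2])/K[0,0],(v-K[1,2])/K[1,1],np.ones(len(u))],1)@Rm(s).T;e=np.array(s["eye"])
    return (e+d*((z-e[2])/d[:,2])[:,None])[:,:2]
def angles(s):
    W=world(s);hsv=cv2.cvtColor(s["pixels"],cv2.COLOR_BGR2HSV)
    r=np.hypot(W[...,0]-.470,W[...,1]-.2212)
    wm=(hsv[...,1]<60)&(hsv[...,2]>120)
    ring=plane(s,wm&(r>.042)&(r<.062)&(W[...,2]>.078),.091)
    f=least_squares(lambda x:np.hypot(ring[:,0]-x[0],ring[:,1]-x[1])-.0515,ring.mean(0),loss="soft_l1",f_scale=.003).x
    red=(r<.065)&((hsv[...,0]<10)|(hsv[...,0]>170))&(hsv[...,1]>110)&(hsv[...,2]>80)
    rp=plane(s,red,.091);w=hsv[...,1][red].astype(float)
    rc=(rp*w[:,None]).sum(0)/w.sum()-f
    pm=wm&(r<.036)&(W[...,2]>.07);p=plane(s,pm,.088);c=p.mean(0)
    vx,vy,_,_=cv2.fitLine((p*1000).astype(np.float32),cv2.DIST_HUBER,0,.01,.01).ravel()
    if np.dot((vx,vy),c-f)<0: vx,vy=-vx,-vy
    D=lambda a:round(float(np.degrees(np.arctan2(a[1],a[0]))),1)
    print("centre",f.round(4),"red",D(rc),np.hypot(*rc).round(4),red.sum(),"ptr line",D((vx,vy)),"radial",D(c-f),np.hypot(*(c-f)).round(4),len(p))
E
python3 - <<'E'
from ang import *
for n in("top","scene"): print(n);angles(dict(np.load(n+"4.npz")))
E
python3 d.py .47 .2212 .16 13
```

```text
top
centre [0.4679 0.2207] red -2.7 0.0528 10 ptr line 104.8 radial 104.9 0.0145 17
scene
centre [0.4729 0.2214] red -2.7 0.0469 8 ptr line 109.3 radial 114.1 0.0147 10
t 15.125 pos [ 0.6331 -0.0352  0.2593] yaw 4.9 tilt [ 0. -0. -1.] d_tool [-0.1406 -0.2694  0.0994] turn_z -8.1 grip 0.0856 F [-0.  -0.9  0. ] j [-0.06  0.79  0.16  1.2  -0.12  1.16 -1.39]
```

The supply is well seated: knob end at the yellow lip, marker at -2.7°, pointer at about 105-107°. The turn needed is roughly 108° clockwise. I'll set the tool to yaw 106° above the knob axis with the fingers partly shut.

>>> {"op": "servo_tool", "data": {
  "moves": [
    [[-0.02, -0.03, 0], [0, 0, 0], -0.2],
    [[-0.024, -0.048, 0], [0, 0, 0], -0.2],
    [[-0.024, -0.048, 0], [0, 0, 0], -0.2],
    [[-0.024, -0.048, 0], [0, 0, 0], -0.2],
    [[-0.024, -0.048, 0], [0, 0, 0], -0.2],
    [[-0.024, -0.047, 0], [0, 0, 0], -0.2],
    [[0, 0, 0], [0, 0, -10.1], -0.2],
    [[0, 0, 0], [0, 0, -10.1], -0.2],
    [[0, 0, 0], [0, 0, -10.1], -0.2],
    [[0, 0, 0], [0, 0, -10.1], -0.2],
    [[0, 0, 0], [0, 0, -10.1], -0.2],
    [[0, 0, 0], [0, 0, -10.1], -0.2],
    [[0, 0, 0], [0, 0, -10.1], -0.2],
    [[0, 0, 0], [0, 0, -10.1], -0.2],
    [[0, 0, 0], [0, 0, -10.1], -0.2],
    [[0, 0, 0], [0, 0, -10.1], -0.2],
    [[0, 0, 0], [0, 0, 0], -0.2],
    [[0, 0, 0], [0, 0, 0], -0.2]
  ],
  "squeeze": 25
}}

```text
time_s: 17.38
ee_pos: [0.4709, 0.2204, 0.2594]
orientation: [-1.899, -2.503, -0.0]
force: [-0.9, -0.8, 0.7]
grip_width: 0.0339
grip_force: 0.0
```

```bash
python3 d.py .4705 .221 .056 106
```

```text
t 17.375 pos [0.4709 0.2204 0.2594] yaw 105.61 tilt [ 0.  0. -1.] d_tool [ 7.000e-04 -2.000e-04  2.034e-01] turn_z -0.39 grip 0.0339 F [-0.9 -0.8  0.7] j [-0.31  0.6  -0.34  1.63  0.24  0.95 -0.46]
```

>>> {"op": "servo_tool", "data": {
  "moves": [
    [[0.001, 0, 0.03], [0, 0, -0.4], -0.2],
    [[0, 0, 0.035], [0, 0, 0], -0.2],
    [[0, 0, 0.035], [0, 0, 0], -0.2],
    [[0, 0, 0.03], [0, 0, 0], -0.2],
    [[0, 0, 0.02], [0, 0, 0], -0.2],
    [[0, 0, 0.015], [0, 0, 0], -0.2],
    [[0, 0, 0.01], [0, 0, 0], -0.2],
    [[0, 0, 0], [0, 0, 0], -0.2]
  ]
}}

```text
time_s: 18.38
ee_pos: [0.4706, 0.2213, 0.0842]
orientation: [-1.886, -2.512, 0.001]
force: [0.3, -0.1, -0.2]
grip_width: 0.0342
grip_force: 0.0
```

>>> {"op": "servo_tool", "data": {
  "moves": [
    [[0, 0, 0.01], [0, 0, 0], -0.2],
    [[0, 0, 0.01], [0, 0, 0], -0.2],
    [[0, 0, 0.007], [0, 0, 0], -0.2],
    [[0, 0, 0], [0, 0, 0], -0.2],
    [[0, 0, 0], [0, 0, 0], -0.5],
    [[0, 0, 0], [0, 0, 0], -1],
    [[0, 0, 0], [0, 0, 0], -1],
    [[0, 0, 0], [0, 0, 0], -1]
  ]
}}

```text
time_s: 19.38
ee_pos: [0.4703, 0.2211, 0.0576]
orientation: [-1.885, -2.513, 0.001]
force: [-4.3, -2.4, 6.7]
grip_width: 0.0134
grip_force: 29.3
```

```bash
python3 d.py .4705 .221 .056 106; python3 -c "
from h import *;print(get_obs()['moment'])"
```

```text
t 19.375 pos [0.4703 0.2211 0.0576] yaw 106.24 tilt [-0.    -0.001 -1.   ] d_tool [-0.0001  0.0002  0.0016] turn_z 0.24 grip 0.0134 F [-4.3 -2.4  6.7] j [-0.39  0.91 -0.2   1.85  0.39  0.43 -0.59]
[-0.3347737   1.08827997 -0.10517626]
```

>>> {"op": "servo_tool", "data": {
  "moves": [
    [[0, 0, 0], [0, 0, 3], -1],
    [[0, 0, 0], [0, 0, 6], -1],
    [[0, 0, 0], [0, 0, 7], -1],
    [[0, 0, 0], [0, 0, 7], -1],
    [[0, 0, 0], [0, 0, 7], -1],
    [[0, 0, 0], [0, 0, 7], -1],
    [[0, 0, 0], [0, 0, 7], -1],
    [[0, 0, 0], [0, 0, 7], -1],
    [[0, 0, 0], [0, 0, 0], -1]
  ]
}}

```text
time_s: 20.5
ee_pos: [0.47, 0.2212, 0.0576]
orientation: [-2.785, -1.454, 0.002]
force: [-6.1, -1.1, 7.0]
grip_width: 0.0136
grip_force: 29.5
```

```bash
python3 d.py .4705 .221 .056 -2.7
```

```text
t 20.5 pos [0.47   0.2212 0.0576] yaw 55.14 tilt [-0.001 -0.001 -1.   ] d_tool [0.0002 0.0005 0.0016] turn_z 57.84 grip 0.0136 F [-6.1 -1.1  7. ] j [-0.5   0.9  -0.01  1.85  0.01  0.39 -1.12]
```

>>> {"op": "servo_tool", "data": {
  "moves": [
    [[0, 0, 0], [0, 0, 7], -1],
    [[0, 0, 0], [0, 0, 7], -1],
    [[0, 0, 0], [0, 0, 7], -1],
    [[0, 0, 0], [0, 0, 7], -1],
    [[0, 0, 0], [0, 0, 7], -1],
    [[0, 0, 0], [0, 0, 7], -1],
    [[0, 0, 0], [0, 0, 7], -1],
    [[0, 0, 0], [0, 0, 6], -1],
    [[0, 0, 0], [0, 0, 2.8], -1],
    [[0, 0, 0], [0, 0, 0], -1],
    [[0, 0, 0], [0, 0, 0], -1]
  ]
}}

```text
time_s: 21.88
ee_pos: [0.4698, 0.2214, 0.0576]
orientation: [-3.14, 0.07, 0.003]
force: [-7.0, 0.3, 8.2]
grip_width: 0.0135
grip_force: 29.6
```

```bash
python3 d.py .4705 .221 .056 -2.7; python3 -c "
from h import *;print(get_obs()['moment'])"
```

```text
t 21.875 pos [0.4698 0.2214 0.0576] yaw -2.54 tilt [-0.002 -0.    -1.   ] d_tool [0.0007 0.0004 0.0016] turn_z 0.16 grip 0.0135 F [-7.   0.3  8.2] j [-0.61  0.92  0.21  1.85 -0.42  0.41 -1.71]
[-0.11196828  1.47494362 -0.06161507]
```

Now I'll release, rise, move aside and check.

>>> {"op": "servo_tool", "data": {
  "moves": [
    [[0, 0, 0], [0, 0, 0], -0.5],
    [[0, 0, 0], [0, 0, 0], -0.2],
    [[0, 0, 0], [0, 0, 0], -0.2],
    [[0, 0, 0], [0, 0, 0], -0.2],
    [[0, 0, -0.015], [0, 0, 0], -0.2],
    [[0, 0, -0.03], [0, 0, 0], -0.2],
    [[0, 0, -0.04], [0, 0, 0], -0.2],
    [[0, 0, -0.04], [0, 0, 0], -0.2],
    [[0, 0, -0.04], [0, 0, 0], -0.2],
    [[0, 0, -0.03], [0, 0, 0], -0.2],
    [[0.04, 0.04, 0], [0, 0, 0], -0.2],
    [[0.04, 0.05, 0], [0, 0, 0], -0.2],
    [[0.04, 0.05, 0], [0, 0, 0], -0.2],
    [[0.02, 0.05, 0], [0, 0, 0], -0.2],
    [[0, 0.05, 0], [0, 0, 0], -0.2],
    [[0, 0.03, 0], [0, 0, 0], -0.2],
    [[0, 0, 0], [0, 0, 0], -0.2],
    [[0, 0, 0], [0, 0, 0], -0.2]
  ]
}}

```text
time_s: 24.12
ee_pos: [0.5966, -0.0514, 0.2529]
orientation: [-3.14, 0.069, -0.0]
force: [0.4, 0.2, 0.3]
grip_width: 0.0342
grip_force: 0.0
```

```bash
python3 - <<'E'
from ang import *
import meas
for n in("top","scene"):
    s=snapshot(n);np.savez(f"{n}5.npz",**s);print(n);angles(s);meas.measure(s,(.5,.22))
s=dict(np.load("top5.npz"));a=cv2.resize(s["pixels"][130:210,210:290],(400,400),interpolation=2)
s=dict(np.load("scene5.npz"));b=cv2.resize(s["pixels"][180:260,340:420],(400,400),interpolation=2)
cv2.imwrite("pics/crop5.png",np.hstack([a,b]))
E
```

```text
top
centre [0.4694 0.2211] red -2.1 0.0531 12 ptr line -4.1 radial 2.0 0.0139 16
housing 338 (array([558.9, 229.5]), array([59.5, 55.5]), 4.1) [0.5581 0.2287 0.0982]
ring 254 [503.6 226.5] 88.3 [0.4687 0.2212] 0.0878
scene
centre [0.4746 0.222 ] red -2.3 0.0475 10 ptr line 0.7 radial -3.8 0.013 11
housing 315 (array([564.4, 230.5]), array([62.9, 57.9]), 4.3) [0.5676 0.2292 0.0972]
ring 273 [475.5 224.6] 58.8 [0.4729 0.2224] 0.087
```

View pics/crop5.png

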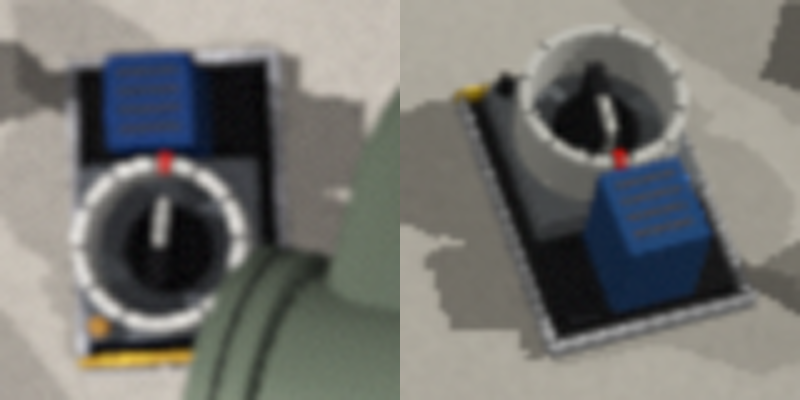

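The pointer (crop 160,200 to 160,240) points at the red marker (crop 165,160). Measured angles are about -2° for both, well within 5.7°. The supply is seated in the tray and the arm is clear.

```bash
python3 -c "
from station import *;print(job_done())"
```

```text
the job is handed in; nothing more can be done
None
```

I handed the job in: the supply stands in the docking tray with its knob end at the yellow edge, the knob's pointer matched the red marker to within about 2° in the last pictures (5.7° is allowed), and the arm was clear of everything. The station returned no verdict.

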